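Load the accumulator charging column behind its trip switch

ROBOT

A 6-joint arm with a two-finger parallel gripper is mounted at the origin on the work surface. World frame = base frame: x ahead of the robot, y to its left, z up, the work surface at z = 0. Lengths are in m, angles in degrees, forces in N, time in s.
With the tool pointing down it reaches from about 0.4 to 0.825 m from the base axis. Payload 7 kg.
Tool frame: the origin (TCP) lies at the centre of the arm's flange, where the gripper is bolted on; the fingertips stand 178 mm ahead of it and the grasp point (between the pads) lies 159 mm ahead of it; z points along the fingers, y is the line along which they close (so a half turn about z gives the same grasp; the last joint's range is limited). The gripper opens to 88 mm and grips with 3 to 60 N. Pads are 19 mm wide; open, the fingers measure 130 mm over their backs; the gripper's body (78 mm by 193 mm) begins 47 mm behind the grasp point.
Start: joints at [-47.321, 20.546, 0.682, 0, -70.136, -16.507], TCP at [0.298, -0.606, 0.405] pointing down, gripper open.
Joint ranges: [-176.03, 176.03], [-82.01, 121.73], [-58.28, 71.71], [-173.87, 95.51], [-174.79, -0.11], [-173.66, 173.66]. Speed limits (degrees/s): [136.94, 136.94, 172.46, 180, 180, 180].

INTERFACE

Orientations are given as [roll, pitch, yaw] about the fixed x, y, z axes, in that order (R = Rz(yaw) Ry(pitch) Rx(roll)).
In Python, from plant import telemetry, snapshot, workorder, nets gives the robot as it stands.
- The arm moves only by the shell command python3 -m creep 'ROWS'. ROWS is JSON, a list that holds one entry, the list of rows, each a list of 5 numbers: the shift along the tool's x, y, z normalised to -1 to 1, where 1 is 0.2 m, then the turn about the tool's z normalised to -1 to 1, where 1 is pi/2 rad, then the opening, from 0 (shut) to 1 (fully open). In form: [[[x, y, z, spin, hand], ...]]. A call has 1 to 8 rows; each row shifts and turns the commanded pose from where the row before left it, along the tool's axes as they then stand; what a row does not reach is not made up. A row lasts 1/12 s, in which the tool goes at most 41.7 mm and 7.16 degrees, less where a joint would pass 70% of its speed; a pose out of reach is approached as far as the arm can. A call with a number of a shift or a turn outside -1 to 1 is refused whole. A call with a gripper value outside its range is refused whole. The fingers move at their own pace and stop on an object; the grip force is fixed at half the most. Time passes only in rows, so rows that do not move let the fingers close. It gives the time, the measured TCP pose, the force, the opening and the grip force at its end, in the units of the state.
- telemetry.get_obs(): the state, without advancing time (a new reading comes with each control period).
- snapshot(name): name is "scene" or "top"; returns a dict with "frame" (420x560x3 uint8, red, green, blue), "fx", "fy", "cx", "cy" (pixels), "rvec" (rotation vector, rad) and "tvec" (3), from world to camera coordinates, as OpenCV has them. Camera axes: x right, y down, z forward; pixel columns grow to the right and rows downward; lengths in m; the calibration is good to about 2 mm. A picture is of the moment at which its call begins. There is no depth.
- workorder.close_job(): hands the job in; it is judged then, once.
Trained networks look in a picture, given as the dict that the camera call returned (one of the last four; its "shot" number tells which), for a name from the list of things; names that differ only in an ending like _2 or _b are one class to them, and where a whole thing is asked for, a point or a joint stands for the part that bears it (a point fixed in the world has none). Each returns a list of dicts, best first, with "confidence" (0 to 1); they miss things now and then, are a little off and sometimes report something else, mostly with a low value. They report only what shows in the picture. A call takes as long as a camera call. They do not tell look-alikes from the thing itself.
- nets.find_in(picture, query): "uv" ([column, row] in pixels, amid what is visible of it).
- nets.masks_of(picture, query): "region" (420x560 bool, what is visible of it) and "uv" ([column, row] in pixels, amid what is visible of it).
- nets.landmark_of(picture, query): "uv" ([column, row] in pixels: a listed point, or the origin of a listed thing).
The state is a dict: "clock": time; "joint_pos": joint angles; "qvel": joint speeds; "tau": joint torques, N m; "tool_pos": TCP position; "orientation": TCP orientation; "force": force on the tool from outside, world axes, zero at the start; "moment": the same for the moment, N m; "opening": finger opening in m; "gripper_force": force on a finger pad.
Only numpy, scipy, OpenCV 4.12 (cv2) and the standard library are available. Lean on these libraries where they do the work, as an engineer would, in place of code of your own. Each camera call takes 0.05 s, during which the arm holds its last target. There are 200 camera calls.

TASK

Switch the charging dock off by pressing the test button on the trip switch, so that its lever drops by itself. While the lever is down, set the thick accumulator pack gently and squarely on the pack that is already on the dock, and then the thin pack gently and squarely on top of it, edges flush. Then lift the lever fully back up to switch the column on, and leave the other things on the bench where they are.

Things in the scene. Friction and masses are not known exactly. Their poses are not given: they have to be found in the camera images.
- dock: charging dock, a fixed black slab 180 x 100 x 25 mm (x, y, z), flat top; origin at the centre of its underside, x along its length, z up
- base_pack: loose grey closed case 140 x 60 x 50 mm (x, y, z) with a black seam and two brass strips on its flat top, already lying squarely centred on the dock; origin at the centre of its underside, x along its length, z up. The bottom of the column
- thick_pack: loose grey closed case like the base pack but 60 mm high: 140 x 60 x 60 mm, lying on the bench, 0.35 to 0.7 kg; origin at the centre of its underside, x along its length, z up; either way round is the same
- thin_pack: loose grey closed case like the others but 40 mm high: 140 x 60 x 40 mm, lying on the bench, 0.28 to 0.56 kg; origin at the centre of its underside, x along its length, z up; either way round is the same
- trip: trip switch, a fixed grey housing 110 x 160 x 75 mm (x, y, z); origin at the centre of its underside; -x is its front, towards the robot. On top: the test button at its +y side, the lever at its -y side
- test_top (a point): centre of the top face of the test button, a round black button of 33 mm diameter in a steel collar on top of the trip switch; 39 mm above the housing's top and pressed straight down
- test (a joint): travel of the test button in m: 0 out, 0.008 fully pressed (about 5.5 N); the lever is tripped at about 0.0045 (about 4 N); springs back
- lever (a joint): angle of the trip lever in rad: 0 fully up (on; it leans 0.17 past upright, away from the front, against a stop), 1.70 fully dropped (off; level, sticking out over the front of the switch). It falls by its own weight to whichever side of upright (0.17) it is on; 60 g, little friction
- lever_grip (a point): centre of the lever's black cross handle, a cylinder 18 mm in diameter and 32 mm long whose axis is parallel to the trip switch's y axis; on the end of the steel lever, 75 mm from the hinge
- lever_hinge (a point): point on the lever's hinge axis (which is parallel to the trip switch's y axis) in the middle of the lever, 10 mm above the housing's top; does not move with the lever
- sound_meter: bystander: white hand-held sound level meter lying on the bench, about 190 x 62 x 30 mm, origin under its middle
- coil: bystander: copper coil on a wooden foot 90 x 90 mm, 92 mm high, origin at the centre of its underside
- demo_box: bystander: wooden box 120 x 90 x 45 mm with a clear dish on top, origin at the centre of its underside
Things that resemble listed ones, but are neither listed nor needed, are in the scene too. What is shaped like the thin_pack but pink or purple is not meant. Of the things that look like the trip, the larger one is meant.

How it is judged (in metres and radians):
On the way, in this order (a step that is already met when the one before it is completed fails the run):
1. the test button is pressed in (more than 3 mm) (value of joint test above 0.003 m).
2. the lever has dropped (more than 1.5 rad) (value of joint lever above 1.5 rad), for 0.1 s.
3. with the lever down, the thick pack stands squarely on the base pack, released (value of joint lever above 1.5 rad and horizontal distance between thick_pack and base_pack below 0.008 m and z of thick_pack in the frame of base_pack between 0.046 and 0.054 m and angle between the x axis of thick_pack and the x axis of base_pack, either way round below 0.1 rad and angle between thick_pack's own z axis and vertical below 0.05 rad and linear speed of thick_pack below 0.01 m/s and contact force between thick_pack and the fingers below 0.05 N), for 0.2 s.
4. with the lever still down, the thin pack stands squarely on the thick pack, released (all of step 3 and horizontal distance between thin_pack and thick_pack below 0.008 m and z of thin_pack in the frame of thick_pack between 0.056 and 0.064 m and angle between the x axis of thin_pack and the x axis of thick_pack, either way round below 0.1 rad and angle between thin_pack's own z axis and vertical below 0.05 rad and linear speed of thin_pack below 0.01 m/s and contact force between thin_pack and the fingers below 0.05 N), for 0.2 s.
5. the lever is back fully up (less than 0.08 rad) (value of joint lever below 0.08 rad), for 0.2 s.
At the end, for the whole second after the job is handed in: The base pack lies on the dock, the thick pack on the base pack and the thin pack on the thick pack, each with its centre within 8 mm and its long side within 0.1 rad (6 degrees) of the one below, level, at rest and released; the lever is fully up (below 0.08 rad) (horizontal distance between base_pack and dock below 0.008 m and z of base_pack in the frame of dock between 0.021 and 0.029 m and angle between the x axis of base_pack and the x axis of dock, either way round below 0.1 rad and angle between each of base_pack, thick_pack, thin_pack's own z axis and vertical below 0.05 rad and linear speed of each of base_pack, thick_pack, thin_pack below 0.01 m/s and contact force between each of base_pack, thick_pack, thin_pack and the fingers below 0.05 N and horizontal distance between thick_pack and base_pack below 0.008 m and z of thick_pack in the frame of base_pack between 0.046 and 0.054 m and angle between the x axis of thick_pack and the x axis of base_pack, either way round below 0.1 rad and horizontal distance between thin_pack and thick_pack below 0.008 m and z of thin_pack in the frame of thick_pack between 0.056 and 0.064 m and angle between the x axis of thin_pack and the x axis of thick_pack, either way round below 0.1 rad and value of joint lever below 0.08 rad); the robot touches nothing.
It fails at once if a bystander was moved by more than 20 mm (distance of any of sound_meter, coil, demo_box from where it was at the start of the episode above 0.02 m).
It fails at once if a pack was dropped or thrown (faster than 0.5 m/s outside the fingers, as after a free fall of about 13 mm) ((linear speed of thick_pack above 0.5 m/s and contact force between thick_pack and the fingers below 0.05 N) or (linear speed of thin_pack above 0.5 m/s and contact force between thin_pack and the fingers below 0.05 N) or (linear speed of base_pack above 0.5 m/s and contact force between base_pack and the fingers below 0.05 N)).
It also fails if it takes over 72 s, if anything falls off the work surface, if the arm or the gripper's body presses on something with over 40 N, if the wrist force passes 120 N, or if a joint passes its speed limit or range.

## Working session

There is one attempt and no reset: what is moved stays moved. The work goes in short steps, Python scripts to look and compute and a shell command to move; the robot and the scene stay as the last step left them, time stands still between calls to the robot, and variables do not carry over. Pictures are saved under pics/ and viewed, at most 10 in all, crops included, and the job is handed in when it is done.

```bash
ls; mkdir -p pics
cat > h.py <<'E'
import numpy as np, cv2, json
from plant import telemetry, snapshot, workorder, nets
def cam(p):
    R=cv2.Rodrigues(np.array(p["rvec"],float))[0]; t=np.array(p["tvec"],float).ravel()
    K=np.array([[p["fx"],0,p["cx"]],[0,p["fy"],p["cy"]],[0,0,1.]]); return K,R,t
def at_z(p,uv,z):
    K,R,t=cam(p); d=R.T@np.linalg.solve(K,[uv[0],uv[1],1.]); c=-R.T@t
    return c+d*(z-c[2])/d[2]
def proj(p,X):
    K,R,t=cam(p); q=(np.atleast_2d(X)@R.T+t)@K.T; return q[:,:2]/q[:,2:]
def save(p,n): cv2.imwrite("pics/"+n,p["frame"][:,:,::-1])
def tri(ps,uvs):
    A=[];b=[]
    for p,uv in zip(ps,uvs):
        K,R,t=cam(p); P=K@np.c_[R,t]
        for i in (0,1):
            r=uv[i]*P[2]-P[i]; A.append(r[:3]); b.append(-r[3])
    return np.linalg.lstsq(np.array(A),np.array(b),rcond=None)[0]
E
python3 - <<'E'
from h import *
s=snapshot("scene");t=snapshot("top");save(s,"s0.png");save(t,"t0.png")
cv2.imwrite("pics/both0.png",np.hstack([s["frame"],t["frame"]])[:,:,::-1])
for n in "dock base_pack thick_pack thin_pack trip test_top lever_grip sound_meter coil demo_box".split():
    for nm,p in(("s",s),("t",t)):
        print(n,nm,[(np.round(d["uv"]).astype(int).tolist(),round(d["confidence"],2)) for d in nets.find_in(p,n)[:4]])
for p in(s,t):
    K,R,tt=cam(p);print(-R.T@tt,K[0,0])
print(telemetry.get_obs())
E
```

```text
pics
dock s [([306, 250], 0.97), ([390, 302], 0.7)]
dock t [([272, 217], 0.6), ([159, 212], 0.27)]
base_pack s [([310, 232], 0.86)]
base_pack t [([257, 213], 0.76)]
thick_pack s [([261, 176], 0.58)]
thick_pack t [([354, 223], 0.76)]
thin_pack s [([285, 117], 0.82), ([220, 132], 0.7)]
thin_pack t [([253, 290], 0.8), ([440, 225], 0.64), ([410, 303], 0.61)]
trip s [([445, 259], 0.74), ([390, 301], 0.6)]
trip t [([145, 220], 0.93), ([147, 307], 0.8)]
test_top s [([464, 254], 0.58), ([416, 290], 0.46)]
test_top t [([127, 244], 0.68), ([123, 322], 0.58)]
lever_grip s [([443, 235], 0.39)]
lever_grip t [([150, 304], 0.55), ([258, 212], 0.42)]
sound_meter s [([164, 153], 0.94)]
sound_meter t [([450, 154], 0.82)]
coil s [([204, 220], 0.92), ([217, 131], 0.65)]
coil t [([346, 142], 0.9)]
demo_box s [([253, 301], 0.67), ([414, 289], 0.26)]
demo_box t [([238, 126], 0.71)]
[1.02630664 0.52980014 1.24516368] 512.5340648457168
[0.38754753 0.00362765 1.29254487] 507.88707447513224
{'clock': 1.1, 'joint_pos': array([-4.73220335e+01,  2.05442647e+01,  6.81741578e-01, -1.74911971e-03,
       -7.01339858e+01, -1.65083496e+01]), 'qvel': array([ 0.01250841, -0.07628774, -0.04189603,  0.01439141, -0.048836  ,
        0.10764452]), 'tau': array([-3.79983771e-05, -5.82399917e+01,  2.93297446e+01,  7.00241446e+00,
        1.24884673e-02, -3.65908375e-05]), 'tool_pos': array([ 0.29768633, -0.60578232,  0.40467775]), 'orientation': array([-1.79997120e+02,  2.56925688e-03, -1.53830977e+02]), 'force': array([-0.53372104, -0.28093138, -1.38910178]), 'moment': array([-0.01662009, -0.01880608, -0.03135462]), 'gripper_force': 0.0, 'opening': 0.08790393772615956}
```

```bash
python3 -c "
import cv2,numpy as np
t=cv2.imread('pics/t0.png');s=cv2.imread('pics/s0.png')
cv2.imwrite('pics/t0b.png',cv2.resize(t,(800,600),interpolation=2))
cv2.imwrite('pics/s0b.png',cv2.resize(s,(800,600),interpolation=2))"
```

```text
(no output)
```

View pics/t0b.png

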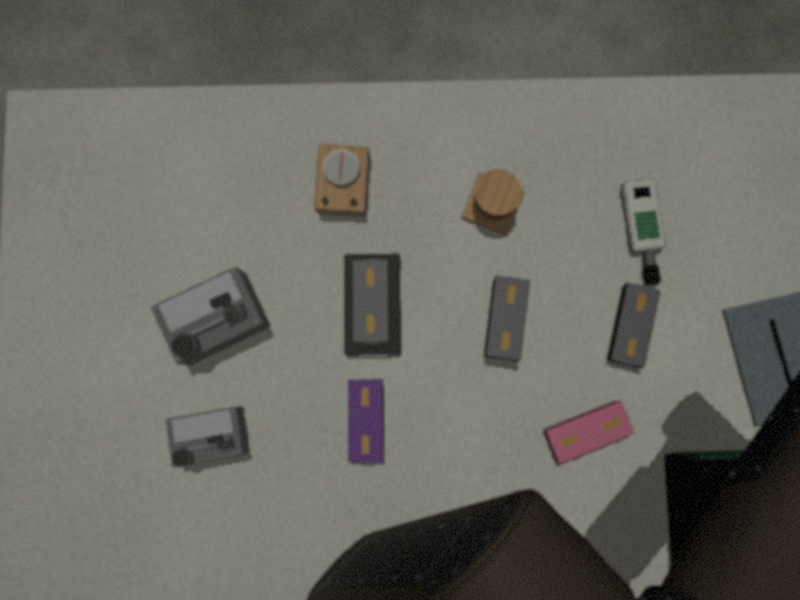

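View pics/s0b.png

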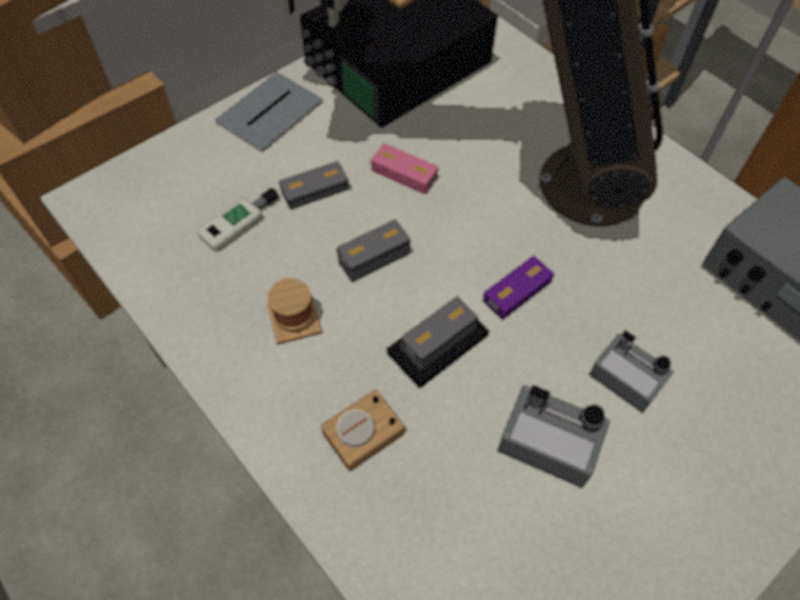

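```bash
cat >> h.py <<'E'
from scipy.optimize import minimize
def box(x,y,yaw,z0,d):
    c,s=np.cos(yaw),np.sin(yaw); P=np.array([[a,b,e] for a in(-.5,.5) for b in(-.5,.5) for e in(0,1)])*d
    return np.c_[x+c*P[:,0]-s*P[:,1], y+s*P[:,0]+c*P[:,1], z0+P[:,2]]
def sil(p,B):
    m=np.zeros((840*2,560*4),np.uint8)[:1680,:2240]
    h=cv2.convexHull(proj(p,B).astype(np.float32))[:,0]
    cv2.fillConvexPoly(m,np.round((h*4+1.5)*16).astype(np.int32),1,shift=4); return m>0
def fit(ps,ms,z0,d,x0):
    M=[cv2.resize(m.astype(np.uint8),None,fx=4,fy=4,interpolation=0)>0 for m in ms]
    def f(v):
        r=0
        for p,m in zip(ps,M):
            s=sil(p,box(*v,z0,d)); r+=1-(s&m).sum()/(s|m).sum()
        return r
    best=min((minimize(f,[x0[0],x0[1],a],method="Nelder-Mead",options=dict(initial_simplex=[[x0[0],x0[1],a],[x0[0]+.02,x0[1],a],[x0[0],x0[1]+.02,a],[x0[0],x0[1],a+.3]])) for a in np.deg2rad(x0[2])),key=lambda r:r.fun)
    return best.x,best.fun/len(ps)
def pick(p,n,uv,r=20):
    L=[d for d in nets.masks_of(p,n) if np.hypot(*(np.array(d["uv"])-uv))<r]
    return L[0]["region"] if L else None
E
cat > m.py <<'E'
from h import *
s=snapshot("scene");t=snapshot("top")
def run(n,us,ut,z0,d,hs,yaws=(60,90,120)):
    ms=[pick(s,n,us),pick(t,n,ut)]
    ok=[i for i in(0,1) if ms[i] is not None]
    if not ok: print(n,"none");return
    for h in hs:
        for sel in ([ok] if len(ok)<2 else [[0,1],[1]]):
            x0=at_z(t,ut,z0+h)
            v,f=fit([(s,t)[i] for i in sel],[ms[i] for i in sel],z0,[d[0],d[1],h],[x0[0],x0[1],yaws])
            print(n,sel,"h",h,np.round(v[:2],4),round(np.rad2deg(v[2]),1),"loss",round(f,3))
run("thick_pack",(261,176),(354,223),0,(.14,.06),(.06,.04))
run("thin_pack",(220,132),(442,227),0,(.14,.06),(.06,.04))
run("base_pack",(310,232),(260,213),.025,(.14,.06),(.05,))
run("dock",(306,245),(262,213),0,(.18,.1),(.025,))
run("trip",(390,301),(145,220),0,(.11,.16),(.075,),(0,30,-30))
for n in("test_top","lever_grip","lever_hinge","trip","thick_pack","thin_pack","base_pack","dock"):
    for nm,p in(("s",s),("t",t)): print(n,nm,[(np.round(d["uv"],1).tolist(),round(d["confidence"],2)) for d in nets.landmark_of(p,n)[:3]])
f=lambda p,c,r:cv2.resize(p["frame"][c[1]-r[1]:c[1]+r[1],c[0]-r[0]:c[0]+r[0]],(400,400),interpolation=cv2.INTER_CUBIC)
cv2.imwrite("pics/crop0.png",np.hstack([f(s,(388,300),(50,50)),f(t,(147,220),(50,50))])[:,:,::-1])
E
python3 m.py
```

```text
thick_pack [0, 1] h 0.06 [ 0.4971 -0.1545] -8.4 loss 0.063
thick_pack [1] h 0.06 [ 0.4985 -0.1539] 171.0 loss 0.066
thick_pack [0, 1] h 0.04 [ 0.4985 -0.1559] 171.5 loss 0.124
thick_pack [1] h 0.04 [ 0.5002 -0.1559] -8.4 loss 0.038
thin_pack [0, 1] h 0.06 [ 0.482  -0.3754] 162.7 loss 0.184
thin_pack [1] h 0.06 [ 0.4815 -0.3746] -17.1 loss 0.119
thin_pack [0, 1] h 0.04 [ 0.4816 -0.3785] 164.4 loss 0.079
thin_pack [1] h 0.04 [ 0.4822 -0.3781] 164.7 loss 0.04
base_pack [1] h 0.05 [0.5321 0.0806] -1.1 loss 0.047
dock [0, 1] h 0.025 [0.5311 0.0804] -0.7 loss 0.587
dock [1] h 0.025 [0.531  0.0804] 179.3 loss 0.542
trip [0, 1] h 0.075 [0.5119 0.3544] 25.1 loss 0.067
trip [1] h 0.075 [0.5139 0.3557] 24.6 loss 0.05
test_top s [([417.9, 287.7], 0.63), ([260.4, 182.7], 0.58), ([467.4, 253.4], 0.44)]
test_top t [([123.8, 323.5], 0.6), ([127.3, 241.4], 0.49)]
lever_grip s [([377.6, 271.3], 0.55), ([441.8, 233.3], 0.49), ([261.4, 181.3], 0.36)]
lever_grip t [([156.9, 211.0], 0.5), ([147.9, 305.4], 0.47)]
lever_hinge s [([434.7, 242.6], 0.83), ([371.9, 283.9], 0.79), ([162.4, 153.3], 0.37)]
lever_hinge t [([170.6, 220.0], 0.89), ([158.5, 311.6], 0.74), ([127.6, 245.4], 0.69)]
trip s [([383.0, 308.0], 0.81), ([440.1, 263.8], 0.75)]
trip t [([149.2, 224.5], 0.87), ([148.3, 303.0], 0.8)]
thick_pack s [([263.7, 181.7], 0.82)]
thick_pack t [([351.2, 229.0], 0.84)]
thin_pack s [([359.8, 204.0], 0.9), ([283.0, 121.0], 0.79), ([217.1, 136.7], 0.61)]
thin_pack t [([258.0, 290.5], 0.89), ([442.4, 229.6], 0.65), ([352.3, 224.7], 0.62)]
base_pack s [([307.0, 235.9], 0.7), ([207.8, 227.8], 0.63)]
base_pack t [([258.0, 215.4], 0.61)]
dock s [([305.9, 241.5], 0.91)]
dock t [([260.8, 212.7], 0.8)]
```

View pics/crop0.png

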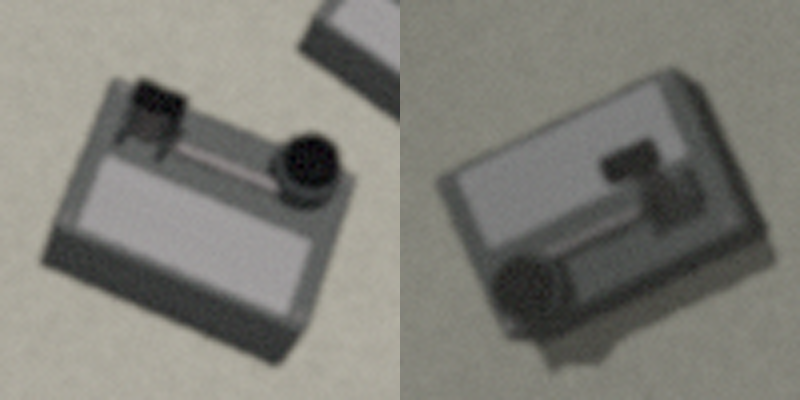

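Picked by description. Trip: the large housing at top px (145,220), scene px (390,301), not the small one at (147,307). Thick pack: grey at (354,223), where the 60 mm fit is better. Thin pack: grey at (442,227), where the 40 mm fit is better; the purple (253,290) and pink (410,303) look-alikes are ruled out. The crop shows the large trip with its lever up and the button at about (128,241) in top and (416,290) in scene.

```bash
cat > plan.py <<'E'
import sys
from h import *
o=telemetry.get_obs(); p=np.array(o["tool_pos"]); yaw=o["orientation"][2]
a=[float(v) for v in sys.argv[1:]]; step=float(a[4]) if len(a)>4 else .16
d=np.array(a[:3])-p; dy=(a[3]-yaw+180)%360-180
if len(sys.argv)>6: dy=float(sys.argv[6])
print("at",np.round(p,4),round(yaw,2),"clock",o["clock"])
n=int(np.ceil(abs(dy)/6.5-1e-9)) or 1; print("spin rows",n,"x",round(-dy/90/n,4))
c,s=np.cos(np.deg2rad(yaw+dy)),np.sin(np.deg2rad(yaw+dy))
for nm,w in(("xy",[d[0],d[1],0]),("z",[0,0,d[2]])):
    q=np.array([c*w[0]+s*w[1], s*w[0]-c*w[1], -w[2]])/.2
    n=int(np.ceil(np.linalg.norm(q)/step)) or 1; print(nm,n,"x",np.round(q/n,4).tolist())
E
python3 - <<'E'
from h import *
s=snapshot("scene");t=snapshot("top")
b=tri([s,t],[(417.5,288.5),(127.8,241.5)]);print("button",b, at_z(t,(127.8,241.5),.114),at_z(s,(417,289),.114))
h=tri([s,t],[(371.9,283.9),(170.6,220)]);print("hinge",h,at_z(t,(170.6,220),.085),at_z(s,(371.9,283.9),.085))
g=tri([s,t],[(377.6,271.3),(156.9,211)]);print("grip",g)
c,sn=np.cos(np.deg2rad(25)),np.sin(np.deg2rad(25))
for n,v in(("b",b),("h",h),("g",g)):
    d=v[:2]-[.5119,.3544];print(n,c*d[0]+sn*d[1],-sn*d[0]+c*d[1])
E
python3 plan.py .55 -.45 .405 -65 .16
```

```text
button [0.45837203 0.38291086 0.11184738] [0.45945459 0.38067289 0.114     ] [0.45989606 0.38463355 0.114     ]
hinge [0.51126125 0.29518485 0.06320602] [0.50999038 0.28887221 0.085     ] [0.51975547 0.30056429 0.085     ]
grip [0.52220576 0.30185512 0.16370473]
b -0.03646360170051405 0.04846151303592906
h -0.025604307031312473 -0.0533972048654253
g -0.01286623362964194 -0.05197723464377042
at [ 0.2977 -0.6058  0.4047] -153.83 clock 2.6
spin rows 14 x -0.0705
xy 10 x [-0.0173, -0.1473, 0.0]
z 1 x [0.0, -0.0, -0.0016]
```

```bash
python3 -m creep '[[[0,0,0,-0.07,0],[0,0,0,-0.07,0],[0,0,0,-0.07,0],[0,0,0,-0.07,0],[0,0,0,-0.07,0],[0,0,0,-0.07,0],[0,0,0,-0.07,0],[0,0,0,-0.07,0]]]'
python3 -m creep '[[[0,0,0,-0.07,0],[0,0,0,-0.07,0],[0,0,0,-0.07,0],[0,0,0,-0.07,0],[0,0,0,-0.07,0],[0,0,0,-0.07,0],[0,0,0,0,0],[0,0,0,0,0]]]'
python3 -m creep '[[[-0.017,-0.147,0,0,0],[-0.017,-0.147,0,0,0],[-0.017,-0.147,0,0,0],[-0.017,-0.147,0,0,0],[-0.017,-0.147,0,0,0],[-0.017,-0.147,0,0,0],[-0.017,-0.147,0,0,0],[-0.017,-0.147,0,0,0]]]'
python3 plan.py .459 .383 .34 -65 .16
```

```text
clock: 3.27
tool_pos: [0.2977, -0.6058, 0.4047]
orientation: [180.0, -0.0, -103.1]
force: [-0.1, -1.0, -0.2]
opening: 0.0401
gripper_force: 0.0
clock: 3.93
tool_pos: [0.2977, -0.6058, 0.4046]
orientation: [180.0, 0.0, -65.8]
force: [-0.2, 0.3, -0.0]
opening: 0.0004
gripper_force: 0.0
clock: 4.6
tool_pos: [0.5018, -0.483, 0.4048]
orientation: [-180.0, -0.0, -65.9]
force: [0.8, -0.5, 0.2]
opening: 0.0002
gripper_force: 0.0
at [ 0.5018 -0.483   0.4048] -65.87 clock 4.6
spin rows 1 x -0.0096
xy 28 x [-0.1434, -0.0584, 0.0]
z 3 x [0.0, -0.0, 0.1079]
```

```bash
python3 -m creep '[[[0,0,0,-0.01,0],[-0.143,-0.058,0,0,0],[-0.143,-0.058,0,0,0],[-0.143,-0.058,0,0,0],[-0.143,-0.058,0,0,0],[-0.143,-0.058,0,0,0],[-0.143,-0.058,0,0,0],[-0.143,-0.058,0,0,0]]]' | tail -5 | head -1
python3 -m creep '[[[-0.143,-0.058,0,0,0],[-0.143,-0.058,0,0,0],[-0.143,-0.058,0,0,0],[-0.143,-0.058,0,0,0],[-0.143,-0.058,0,0,0],[-0.143,-0.058,0,0,0],[-0.143,-0.058,0,0,0],[-0.143,-0.058,0,0,0]]]' | head -2
python3 -m creep '[[[-0.143,-0.058,0,0,0],[-0.143,-0.058,0,0,0],[-0.143,-0.058,0,0,0],[-0.143,-0.058,0,0,0],[-0.143,-0.058,0,0,0],[-0.143,-0.058,0,0,0],[-0.143,-0.058,0,0,0],[-0.143,-0.058,0,0,0]]]' | head -2
python3 -m creep '[[[-0.143,-0.058,0,0,0],[-0.143,-0.058,0,0,0],[-0.143,-0.058,0,0,0],[-0.143,-0.058,0,0,0],[0,0,0,0,0]]]' | head -3
python3 plan.py .459 .383 .296 -65 .16
```

```text
tool_pos: [0.4883, -0.2669, 0.4048]
clock: 5.93
tool_pos: [0.4745, -0.0204, 0.405]
clock: 6.6
tool_pos: [0.4607, 0.2263, 0.405]
clock: 7.02
tool_pos: [0.4541, 0.3524, 0.4042]
orientation: [-180.0, 0.0, -64.8]
at [0.4541 0.3524 0.4042] -64.8 clock 7.0167
spin rows 1 x 0.0023
xy 1 x [-0.1283, -0.0866, 0.0]
z 4 x [0.0, -0.0, 0.1353]
```

```bash
python3 -m creep '[[[-0.128,-0.087,0,0,0],[0,0,0.135,0,0],[0,0,0.135,0,0],[0,0,0.135,0,0],[0,0,0.135,0,0],[0,0,0,0,0]]]' | head -4
python3 -m creep '[[[0,0,0.015,0,0],[0,0,0.015,0,0],[0,0,0.01,0,0],[0,0,0,0,0]]]' | head -4
python3 plan.py .459 .383 .29 -65 .16
```

```text
clock: 7.52
tool_pos: [0.4581, 0.3775, 0.2919]
orientation: [179.6, -0.2, -65.0]
force: [-2.0, -0.1, 1.3]
clock: 7.85
tool_pos: [0.4595, 0.3789, 0.2901]
orientation: [-179.9, 0.1, -64.7]
force: [0.2, -0.3, 2.7]
at [0.4595 0.3789 0.2901] -64.75 clock 7.85
spin rows 1 x 0.0028
xy 1 x [-0.0195, -0.0066, 0.0]
z 1 x [0.0, -0.0, 0.0005]
```

```bash
python3 -m creep '[[[0,0,0.01,0,0],[0,0,0.01,0,0],[0,0,0,0,0],[0,0,0,0,0]]]' | head -4
python3 -m creep '[[[0,0,0.01,0,0],[0,0,0,0,0],[0,0,0,0,0]]]' | head -4
python3 - <<'E'
from h import *
s=snapshot("scene")
cv2.imwrite("pics/press.png",cv2.resize(s["frame"][230:350,320:480],(640,480),interpolation=cv2.INTER_CUBIC)[:,:,::-1])
E
```

```text
clock: 8.18
tool_pos: [0.4595, 0.379, 0.2855]
orientation: [-179.9, 0.0, -64.7]
force: [2.4, 0.9, 5.4]
clock: 8.43
tool_pos: [0.4594, 0.379, 0.2843]
orientation: [-179.9, 0.0, -64.7]
force: [0.3, -1.0, 12.6]
```

View pics/press.png

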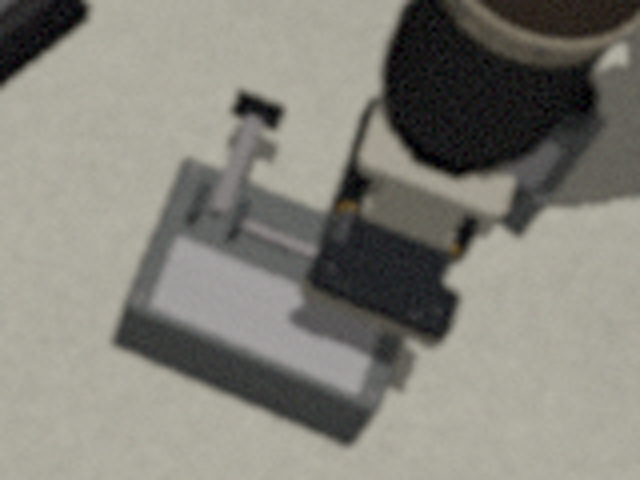

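The picture shows the lever lying out over the front, with its handle at about scene px (384,257): tripped. I'll retract and go for the thick pack.

```bash
python3 -m creep '[[[0,0,-0.15,0,0],[0,0,-0.15,0,0],[0,0,-0.15,0,0],[0,0,-0.1,0,0],[0,0,0,-0.07,1],[0,0,0,-0.07,1],[0,0,0,-0.07,1],[0,0,0,-0.07,1]]]' | head -4
python3 -m creep '[[[0,0,0,-0.07,1],[0,0,0,-0.07,1],[0,0,0,-0.07,1],[0,0,0,-0.07,1],[0,0,0,-0.07,1],[0,0,0,0,1]]]' | head -4
python3 plan.py .4971 -.1545 .3 -8.4 .18
```

```text
clock: 9.15
tool_pos: [0.4587, 0.3784, 0.3921]
orientation: [179.9, 0.0, -39.2]
force: [-0.6, 0.1, -1.1]
clock: 9.65
tool_pos: [0.4587, 0.3785, 0.392]
orientation: [179.9, 0.1, -7.8]
force: [0.3, 0.0, -0.4]
at [0.4587 0.3785 0.392 ] -7.75 clock 9.65
spin rows 1 x 0.0072
xy 15 x [0.0386, 0.1739, 0.0]
z 3 x [0.0, -0.0, 0.1533]
```

```bash
python3 -m creep '[[[0,0,0,0.007,1],[0.039,0.174,0,0,1],[0.039,0.174,0,0,1],[0.039,0.174,0,0,1],[0.039,0.174,0,0,1],[0.039,0.174,0,0,1],[0.039,0.174,0,0,1],[0.039,0.174,0,0,1]]]' | head -3
python3 -m creep '[[[0.039,0.174,0,0,1],[0.039,0.174,0,0,1],[0.039,0.174,0,0,1],[0.039,0.174,0,0,1],[0.039,0.174,0,0,1],[0.039,0.174,0,0,1],[0.039,0.174,0,0,1],[0,0,0,0,1]]]' | head -3
python3 plan.py .4971 -.1545 .28 -8.4 .16
```

```text
clock: 10.32
tool_pos: [0.4759, 0.1279, 0.3927]
orientation: [-180.0, 0.0, -8.9]
clock: 10.98
tool_pos: [0.4933, -0.1238, 0.3923]
orientation: [180.0, 0.1, -9.2]
at [ 0.4933 -0.1238  0.3923] -9.15 clock 10.9833
spin rows 1 x -0.0084
xy 1 x [0.041, 0.1491, 0.0]
z 4 x [0.0, -0.0, 0.1404]
```

```bash
python3 -m creep '[[[0.041,0.149,0,-0.008,1],[0,0,0.14,0,1],[0,0,0.14,0,1],[0,0,0.14,0,1],[0,0,0.14,0,1],[0,0,0,0,1],[0,0,0,0,1]]]' | head -3
python3 plan.py .4971 -.1545 .198 -8.4 .1
```

```text
clock: 11.57
tool_pos: [0.4969, -0.1502, 0.2799]
orientation: [179.9, 0.2, -8.1]
at [ 0.4969 -0.1502  0.2799] -8.1 clock 11.5667
spin rows 1 x 0.0034
xy 1 x [0.0039, 0.0213, 0.0]
z 5 x [0.0, -0.0, 0.0819]
```

```bash
python3 -m creep '[[[0.004,0.021,0,0.003,1],[0,0,0.082,0,1],[0,0,0.082,0,1],[0,0,0.082,0,1],[0,0,0.082,0,1],[0,0,0.082,0,1],[0,0,0,0,1],[0,0,0,0,1]]]' | head -4
python3 -m creep '[[[0,0,0,0,0],[0,0,0,0,0],[0,0,0,0,0],[0,0,0,0,0],[0,0,0,0,0],[0,0,0,0,0],[0,0,0,0,0],[0,0,0,0,0]]]'
python3 plan.py .4971 -.1545 .36 -8.4 .1
```

```text
clock: 12.23
tool_pos: [0.4982, -0.1545, 0.1998]
orientation: [180.0, -0.1, -8.2]
force: [0.7, 0.9, 0.3]
clock: 12.9
tool_pos: [0.4977, -0.1546, 0.1993]
orientation: [180.0, -0.0, -8.2]
force: [-1.2, -0.7, 6.8]
opening: 0.0597
gripper_force: 30.0
at [ 0.4977 -0.1546  0.1993] -8.21 clock 12.9
spin rows 1 x 0.0021
xy 1 x [-0.0033, 0.0, 0.0]
z 9 x [0.0, -0.0, -0.0893]
```

```bash
python3 -m creep '[[[0,0,-0.05,0,0],[0,0,-0.09,0,0],[0,0,-0.13,0,0],[0,0,-0.15,0,0],[0,0,-0.15,0,0],[0,0,-0.12,0,0],[0,0,-0.11,0,0],[0,0,0,-0.04,0]]]' | tail -6
python3 -m creep '[[[0,0,0,-0.04,0],[0,0,0,0,0]]]' | tail -6
python3 plan.py .5316 .0805 .35 -0.9 .12
```

```text
clock: 13.57
tool_pos: [0.4981, -0.1545, 0.3634]
orientation: [-180.0, -0.4, -4.6]
force: [1.9, -0.5, -5.1]
opening: 0.06
gripper_force: 29.9
clock: 13.73
tool_pos: [0.4967, -0.1542, 0.3587]
orientation: [-179.9, 0.0, -0.9]
force: [-0.1, -0.2, -5.9]
opening: 0.0599
gripper_force: 29.9
at [ 0.4967 -0.1542  0.3587] -0.87 clock 13.7333
spin rows 1 x 0.0003
xy 10 x [0.0156, -0.1176, 0.0]
z 1 x [0.0, -0.0, 0.0436]
```

```bash
python3 -m creep '[[[0.008,-0.05,0,0,0],[0.016,-0.118,0,0,0],[0.016,-0.118,0,0,0],[0.016,-0.118,0,0,0],[0.016,-0.118,0,0,0],[0.016,-0.118,0,0,0],[0.016,-0.118,0,0,0],[0.016,-0.118,0,0,0]]]' | head -2
python3 -m creep '[[[0.016,-0.118,0,0,0],[0.016,-0.118,0,0,0],[0.008,-0.068,0,0,0],[0,0,0.1,0,0],[0,0,0.1,0,0],[0,0,0.08,0,0],[0,0,0,0,0],[0,0,0,0,0]]]' | tail -6
python3 plan.py .5316 .0805 .275 -0.9 .02
```

```text
clock: 14.4
tool_pos: [0.5241, 0.0219, 0.358]
clock: 15.07
tool_pos: [0.5333, 0.081, 0.3019]
orientation: [179.9, 0.2, -1.1]
force: [0.3, -0.3, -4.3]
opening: 0.0597
gripper_force: 29.9
at [0.5333 0.081  0.3019] -1.06 clock 15.0667
spin rows 1 x -0.0018
xy 1 x [-0.0083, 0.0025, 0.0]
z 7 x [0.0, -0.0, 0.0192]
```

```bash
python3 -m creep '[[[-0.008,0.002,0.02,-0.002,0],[0,0,0.02,0,0],[0,0,0.02,0,0],[0,0,0.02,0,0],[0,0,0.02,0,0],[0,0,0.015,0,0],[0,0,0,0,0],[0,0,0,0,0]]]' | tail -6
python3 -m creep '[[[0,0,0.01,0,0],[0,0,0.01,0,0],[0,0,0,0,0],[0,0,0,0,0]]]' | tail -6
python3 plan.py .5316 .0805 .275 -0.9 .02
```

```text
clock: 15.73
tool_pos: [0.5321, 0.0806, 0.2795]
orientation: [180.0, 0.0, -0.8]
force: [-0.7, 0.5, -5.7]
opening: 0.0601
gripper_force: 29.9
clock: 16.07
tool_pos: [0.532, 0.0806, 0.2756]
orientation: [180.0, 0.0, -0.8]
force: [0.3, -0.2, -6.0]
opening: 0.0598
gripper_force: 29.9
at [0.532  0.0806 0.2756] -0.83 clock 16.0667
spin rows 1 x 0.0008
xy 1 x [-0.0021, 0.0004, 0.0]
z 1 x [0.0, -0.0, 0.0028]
```

```bash
python3 -m creep '[[[0,0,0.005,0,0],[0,0,0.005,0,0],[0,0,0,0,0],[0,0,0,0,0]]]' | tail -6
python3 -m creep '[[[0,0,0,0,0.5],[0,0,0,0,1],[0,0,0,0,1],[0,0,0,0,1],[0,0,0,0,1],[0,0,0,0,1],[0,0,0,0,1]]]' | tail -6
```

```text
clock: 16.4
tool_pos: [0.5321, 0.0807, 0.2744]
orientation: [-180.0, -0.0, -0.8]
force: [-3.6, 0.7, 3.2]
opening: 0.0598
gripper_force: 29.9
clock: 16.98
tool_pos: [0.5322, 0.0806, 0.2736]
orientation: [180.0, -0.0, -0.8]
force: [0.1, -0.6, -0.3]
opening: 0.0866
gripper_force: 0.0
```

```bash
python3 -m creep '[[[0,0,-0.08,0,1],[0,0,-0.15,0,1],[0,0,-0.15,0,1],[0,0,-0.15,0,1],[0,0,0,0.055,1],[0,0,0,0.055,1],[0,0,0,0.055,1],[0,0,0,0,1]]]' | head -3
python3 plan.py .4816 -.378 .27 -15.6 .16
```

```text
clock: 17.65
tool_pos: [0.532, 0.0805, 0.3798]
orientation: [-180.0, -0.0, -15.9]
at [0.532  0.0805 0.3798] -15.91 clock 17.65
spin rows 1 x -0.0034
xy 15 x [0.0249, 0.1517, 0.0]
z 4 x [0.0, -0.0, 0.1373]
```

```bash
python3 -m creep '[[[0.025,0.152,0,0,1],[0.025,0.152,0,0,1],[0.025,0.152,0,0,1],[0.025,0.152,0,0,1],[0.025,0.152,0,0,1],[0.025,0.152,0,0,1],[0.025,0.152,0,0,1],[0.025,0.152,0,0,1]]]' | head -3
python3 -m creep '[[[0.025,0.152,0,0,1],[0.025,0.152,0,0,1],[0.025,0.152,0,0,1],[0.025,0.152,0,0,1],[0.025,0.152,0,0,1],[0.025,0.152,0,0,1],[0.025,0.152,0,0,1],[0,0,0,0,1]]]' | head -3
python3 plan.py .4816 -.378 .26 -15.6 .14
cat > chk.py <<'E'
from h import *
s=snapshot("scene");t=snapshot("top")
for nm,p in(("s",s),("t",t)):
    for n in("thick_pack","base_pack","thin_pack","lever_grip"):
        for d in nets.masks_of(p,n): print(nm,n,np.round(d["uv"]),round(d["confidence"],2),d["region"].sum())
E1=lambda p,c,r:cv2.resize(p["frame"][c[1]-r:c[1]+r,c[0]-r:c[0]+r],(400,400),interpolation=cv2.INTER_CUBIC)
import sys
cv2.imwrite("pics/"+sys.argv[1],np.hstack([E1(s,(312,225),50),E1(t,(258,210),50)])[:,:,::-1])
E
python3 chk.py stack1.png
```

```text
clock: 18.32
tool_pos: [0.5045, -0.1658, 0.3796]
orientation: [180.0, -0.0, -15.5]
clock: 18.98
tool_pos: [0.4803, -0.3828, 0.3788]
orientation: [179.9, 0.1, -15.7]
at [ 0.4803 -0.3828  0.3788] -15.66 clock 18.9833
spin rows 1 x -0.0007
xy 1 x [-0.0003, -0.0247, 0.0]
z 5 x [0.0, -0.0, 0.1188]
s thick_pack [309. 222.] 0.97 1611
s base_pack [308. 242.] 0.68 440
s base_pack [382. 263.] 0.24 212
s thin_pack [360. 200.] 0.93 1195
s thin_pack [285. 114.] 0.82 991
s thin_pack [215. 132.] 0.73 1022
s lever_grip [438. 233.] 0.61 79
s lever_grip [380. 262.] 0.46 230
s lever_grip [417. 289.] 0.31 192
t thick_pack [258. 210.] 0.86 1690
t thick_pack [236. 123.] 0.7 1822
t base_pack [269. 228.] 0.51 35
t base_pack [346. 140.] 0.24 1426
t base_pack [125. 245.] 0.17 197
t thin_pack [255. 293.] 0.91 1434
t lever_grip [151. 307.] 0.63 85
t lever_grip [173. 241.] 0.59 247
```

View pics/stack1.png

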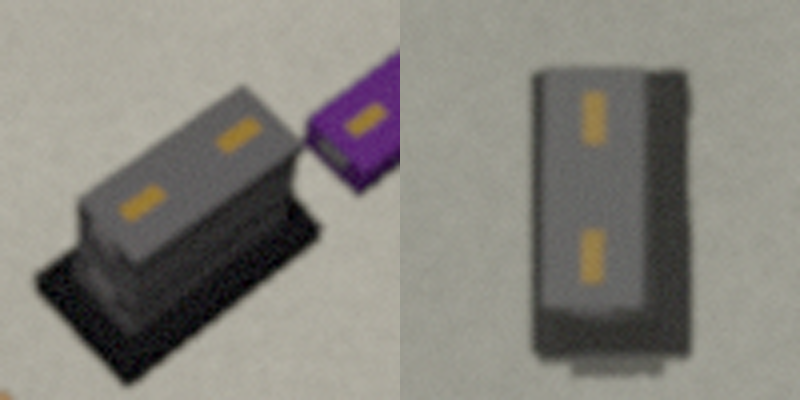

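The stack looks flush: thick pack outline at scene (309,222) and top (258,210). I'll confirm by fitting while reading the thin pack again.

```bash
cat > chk2.py <<'E'
from h import *
s=snapshot("scene");t=snapshot("top")
a=pick(s,"thick_pack",(309,222));b=pick(t,"thick_pack",(258,210));
for ps,ms in(([s,t],[a,b]),([t],[b])):
    v,f=fit(ps,ms,.075,[.14,.06,.06],[.532,.0806,(-3,)]);print("thick",np.round(v[:2],4),np.rad2deg(v[2]),f)
c=pick(s,"base_pack",(308,242))
if c is not None:
    v,f=fit([s],[a|c],.025,[.14,.06,.11],[.532,.0806,(-3,)]);print("column s",np.round(v[:2],4),np.rad2deg(v[2]),f)
    v,f=fit([s],[a],.075,[.14,.06,.06],[.532,.0806,(-3,)]);print("thick s",np.round(v[:2],4),np.rad2deg(v[2]),f)
d=pick(s,"thin_pack",(215,132))
v,f=fit([s],[d],0,[.14,.06,.04],[.4816,-.378,(-15,)]);print("thin s(occl?)",np.round(v[:2],4),np.rad2deg(v[2]),f)
E
python3 chk2.py
```

```text
thick [0.5326 0.0823] -0.6378950707458535 0.061426623694180615
thick [0.5331 0.083 ] -0.6828938602907456 0.03723540848893947
column s [0.529  0.0795] 1.423336782336224 0.0895962022420499
thick s [0.5298 0.0815] -0.21009483173701576 0.07594936708860756
thin s(occl?) [ 0.4796 -0.3805] -15.385731558482062 0.04176711330380667
```

```bash
python3 -m creep '[[[0,-0.025,0.12,0,1],[0,0,0.12,0,1],[0,0,0.12,0,1],[0,0,0.12,0,1],[0,0,0.1,0,1],[0,0,0,0,1],[0,0,0,0,1]]]' | head -3
python3 plan.py .4816 -.378 .185 -15.6 .1
```

```text
clock: 20.37
tool_pos: [0.4822, -0.3739, 0.263]
orientation: [180.0, 0.1, -15.7]
at [ 0.4822 -0.3739  0.263 ] -15.67 clock 20.3667
spin rows 1 x -0.0008
xy 1 x [0.0024, 0.0206, 0.0]
z 4 x [0.0, -0.0, 0.0976]
```

```bash
python3 -m creep '[[[0,0.021,0,0,1],[0,0,0.1,0,1],[0,0,0.1,0,1],[0,0,0.1,0,1],[0,0,0.09,0,1],[0,0,0,0,1],[0,0,0,0,1]]]' | head -4
python3 -m creep '[[[0,0,0,0,0],[0,0,0,0,0],[0,0,0,0,0],[0,0,0,0,0],[0,0,0,0,0],[0,0,0,0,0],[0,0,0,0,0],[0,0,0,0,0]]]'
```

```text
clock: 20.95
tool_pos: [0.4816, -0.3784, 0.1866]
orientation: [180.0, -0.0, -15.7]
force: [-0.0, 0.4, 0.4]
clock: 21.62
tool_pos: [0.4815, -0.3782, 0.1866]
orientation: [180.0, -0.1, -15.7]
force: [-1.4, -0.7, 5.7]
opening: 0.0598
gripper_force: 30.0
```

```bash
python3 -m creep '[[[0,0,-0.06,0,0],[0,0,-0.12,0,0],[0,0,-0.17,0,0],[0,0,-0.17,0,0],[0,0,-0.17,0,0],[0,0,-0.17,0,0],[0,0,-0.13,0,0],[0,0,-0.08,-0.03,0]]]' | tail -6
python3 -m creep '[[[0,0,0,-0.06,0],[0,0,0,-0.05,0],[0,0,0,-0.025,0],[0,0,0,0,0]]]' | tail -6
python3 plan.py .5323 .0813 .39 -0.8 .14
```

```text
clock: 22.28
tool_pos: [0.481, -0.3777, 0.4034]
orientation: [180.0, -0.2, -13.0]
force: [0.6, -0.8, -5.1]
opening: 0.06
gripper_force: 30.0
clock: 22.62
tool_pos: [0.4807, -0.3774, 0.3994]
orientation: [-179.9, 0.1, -0.7]
force: [0.1, 0.4, -6.2]
opening: 0.0596
gripper_force: 30.0
at [ 0.4807 -0.3774  0.3994] -0.74 clock 22.6167
spin rows 1 x 0.0007
xy 17 x [0.0133, -0.1351, 0.0]
z 1 x [0.0, -0.0, 0.0468]
```

```bash
python3 -m creep '[[[0.006,-0.06,0,0,0],[0.013,-0.135,0,0,0],[0.013,-0.135,0,0,0],[0.013,-0.135,0,0,0],[0.013,-0.135,0,0,0],[0.013,-0.135,0,0,0],[0.013,-0.135,0,0,0],[0.013,-0.135,0,0,0]]]' | head -2
python3 -m creep '[[[0.013,-0.135,0,0,0],[0.013,-0.135,0,0,0],[0.013,-0.135,0,0,0],[0.013,-0.135,0,0,0],[0.013,-0.135,0,0,0],[0.013,-0.135,0,0,0],[0.013,-0.135,0,0,0],[0.013,-0.135,0,0,0]]]' | head -2
python3 -m creep '[[[0.013,-0.135,0,0,0],[0.007,-0.075,0,0,0],[0,0,0,0,0],[0,0,0,0,0]]]' | tail -6
python3 plan.py .5323 .0813 .332 -0.8 .08
```

```text
clock: 23.28
tool_pos: [0.503, -0.1754, 0.3995]
clock: 23.95
tool_pos: [0.5267, 0.0401, 0.3996]
clock: 24.28
tool_pos: [0.5317, 0.0813, 0.3993]
orientation: [180.0, 0.1, -0.8]
force: [0.2, -0.1, -5.2]
opening: 0.0598
gripper_force: 30.0
at [0.5317 0.0813 0.3993] -0.79 clock 24.2833
spin rows 1 x 0.0002
xy 1 x [0.0032, -0.0002, 0.0]
z 5 x [0.0, -0.0, 0.0673]
```

```bash
python3 -m creep '[[[0.003,0,0.067,0,0],[0,0,0.067,0,0],[0,0,0.067,0,0],[0,0,0.067,0,0],[0,0,0.05,0,0],[0,0,0.03,0,0],[0,0,0,0,0],[0,0,0,0,0]]]' | tail -6
python3 -m creep '[[[0,0,0.01,0,0],[0,0,0,0,0],[0,0,0,0,0]]]' | tail -6
python3 plan.py .5323 .0813 .3216 -0.8 .01
```

```text
clock: 24.95
tool_pos: [0.5328, 0.0801, 0.3302]
orientation: [180.0, 0.0, -0.9]
force: [-0.2, 0.0, -4.4]
opening: 0.0598
gripper_force: 30.0
clock: 25.2
tool_pos: [0.5328, 0.0804, 0.3286]
orientation: [-180.0, -0.0, -0.8]
force: [-0.1, -0.0, -5.3]
opening: 0.0592
gripper_force: 30.0
at [0.5328 0.0804 0.3286] -0.83 clock 25.2
spin rows 1 x -0.0003
xy 1 x [-0.0026, -0.0044, 0.0]
z 4 x [0.0, -0.0, 0.0087]
```

```bash
python3 -m creep '[[[0,0,0.01,0,0],[0,0,0.01,0,0],[0,0,0.01,0,0],[0,0,0,0,0],[0,0,0,0,0]]]' | tail -6
python3 -m creep '[[[0,0,0.004,0,0],[0,0,0,0,0],[0,0,0,0,0]]]' | tail -6
```

```text
clock: 25.62
tool_pos: [0.5327, 0.0804, 0.3219]
orientation: [180.0, 0.0, -0.8]
force: [0.3, -0.4, -4.6]
opening: 0.0598
gripper_force: 30.0
clock: 25.87
tool_pos: [0.5327, 0.0804, 0.3216]
orientation: [-180.0, -0.0, -0.8]
force: [-2.4, 0.7, 0.5]
opening: 0.0596
gripper_force: 30.0
```

Contact is made, so release, retract clear and check.

```bash
python3 -m creep '[[[0,0,0.003,0,0],[0,0,0,0,0.5],[0,0,0,0,1],[0,0,0,0,1],[0,0,0,0,1],[0,0,0,0,1],[0,0,0,0,1],[0,0,0,0,1]]]' | tail -6
python3 -m creep '[[[0,0,-0.08,0,1],[0,0,-0.15,0,1],[0,0,-0.15,0,1],[0,0,-0.07,0,1],[0.13,0.13,0,0,1],[0,0.2,0,0,1],[0,0.2,0,0,1],[0,0.2,0,0,1]]]' | tail -6
python3 -m creep '[[[0,0.2,0,0,1],[0,0.2,0,0,1],[0,0,0,0,1]]]' | head -3
python3 chk.py stack2.png | grep -E "thin|lever"
```

```text
clock: 26.53
tool_pos: [0.5328, 0.0804, 0.3206]
orientation: [-180.0, -0.0, -0.8]
force: [-0.8, -0.4, -0.8]
opening: 0.087
gripper_force: 0.0
clock: 27.2
tool_pos: [0.5566, -0.0672, 0.4106]
orientation: [180.0, 0.0, -0.8]
force: [0.3, 0.1, 0.4]
opening: 0.0878
gripper_force: 0.0
clock: 27.45
tool_pos: [0.5548, -0.1513, 0.4104]
orientation: [179.9, 0.1, -1.1]
s thin_pack [306. 216.] 0.78 1519
s thin_pack [284. 118.] 0.74 931
s thin_pack [363. 204.] 0.72 1147
s lever_grip [378. 262.] 0.72 218
s lever_grip [312. 235.] 0.67 610
s lever_grip [441. 236.] 0.48 79
t thin_pack [409. 302.] 0.84 1569
t thin_pack [452. 159.] 0.55 1215
t lever_grip [173. 239.] 0.75 252
```

View pics/stack2.png

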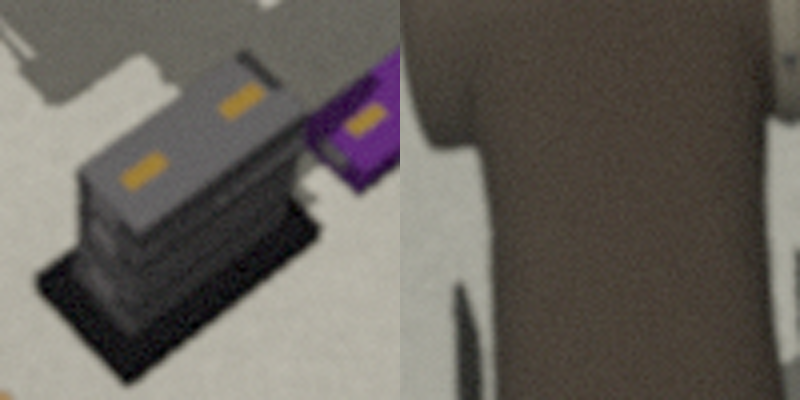

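The column looks flush on all three levels in the scene view; the arm covers the top view. Checking with numbers, and measuring the dropped lever handle.

Run:
```python
from h import *
s=snapshot("scene");t=snapshot("top")
a=pick(s,"thin_pack",(306,216))
v,f=fit([s],[a],.135,[.14,.06,.04],[.532,.0806,(-3,)]);print("thin s",np.round(v[:2],4),np.rad2deg(v[2]),f)
L={}
for nm,p in(("s",s),("t",t)):
    for n in("lever_grip","lever_hinge"):
        L[nm,n]=[(np.round(d["uv"],1),round(d["confidence"],2)) for d in nets.landmark_of(p,n)[:4]];print(nm,n,L[nm,n])
print("pred",proj(s,[[.4427,.2648,.088]]),proj(t,[[.4427,.2648,.088]]),"hinge pred",proj(t,[[.5107,.2966,.085]]),proj(s,[[.5107,.2966,.085]]))
ms,mt=pick(s,"lever_grip",(380,260)),pick(t,"lever_grip",(173,240))
for p,m in((s,ms),(t,mt)):
    if m is not None:
        y,x=np.nonzero(m);print(x.min(),x.max(),y.min(),y.max())
h=np.hstack([cv2.resize(p["frame"][c[1]-40:c[1]+40,c[0]-40:c[0]+40],(400,400),interpolation=2) for p,c in((s,(382,265)),(t,(165,230)))])
cv2.imwrite("pics/lever.png",h[:,:,::-1])
```

```text
thin s [0.5308 0.0809] -1.065680790837358 0.06580350342726582
s lever_grip [(array([383.2, 255.7]), 0.71), (array([442.6, 234.7]), 0.41)]
s lever_hinge [(array([375.9, 282.9]), 0.67), (array([437.6, 242.6]), 0.63), (array([165.1, 154.5]), 0.55)]
t lever_grip [(array([178.5, 247.2]), 0.68), (array([149.6, 308.5]), 0.45)]
t lever_hinge [(array([154.8, 308.3]), 0.8)]
pred [[383.21568445 255.03584925]] [[180.3584509 247.9844148]] hinge pred [[167.35571179 219.78178118]] [[373.31251844 280.54271577]]
374 390 253 281
162 183 217 251
```

View pics/lever.png

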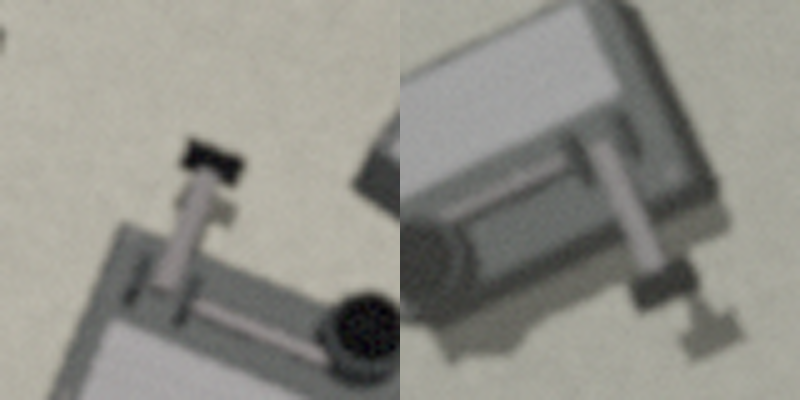

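The view shows the lever level, with the handle at scene (384,257) and top (178,247). That agrees with my geometric prediction to about 2 px, and the thin pack fit is flush. Next I'll approach the handle with the fingers closing along its axis.

```bash
python3 - <<'E'
from h import *
s=snapshot("scene");t=snapshot("top")
print(tri([s,t],[(384,256.3),(178.2,247)]),at_z(t,(178.2,247),.088),at_z(s,(384,256.3),.088))
E
python3 -m creep '[[[0,0,0,-0.07,1],[0,0,0,-0.07,1],[0,0,0,-0.07,1],[0,0,0,-0.07,1],[0,0,0,-0.009,1],[0,0,0,0,1]]]' | head -3
python3 plan.py .4435 .267 .34 25 .16
```

```text
[0.44507927 0.26921627 0.09073436] [0.44514604 0.26990066 0.088     ] [0.44377384 0.26852608 0.088     ]
clock: 29.0
tool_pos: [0.5554, -0.146, 0.4106]
orientation: [180.0, -0.0, 25.1]
at [ 0.5554 -0.146   0.4106] 25.06 clock 29.0
spin rows 1 x 0.0006
xy 14 x [0.0261, -0.1506, 0.0]
z 3 x [0.0, 0.0, 0.1177]
```

```bash
python3 -m creep '[[[0.026,-0.15,0,0,1],[0.026,-0.15,0,0,1],[0.026,-0.15,0,0,1],[0.026,-0.15,0,0,1],[0.026,-0.15,0,0,1],[0.026,-0.15,0,0,1],[0.026,-0.15,0,0,1],[0.026,-0.15,0,0,1]]]' | head -3
python3 -m creep '[[[0.026,-0.15,0,0,1],[0.026,-0.15,0,0,1],[0.026,-0.15,0,0,1],[0.026,-0.15,0,0,1],[0.026,-0.15,0,0,1],[0.026,-0.15,0,0,1],[0,0,0,0,1],[0,0,0,0,1]]]' | head -3
python3 plan.py .4445 .268 .28 25 .12
```

```text
clock: 29.67
tool_pos: [0.4903, 0.0902, 0.4109]
orientation: [-180.0, -0.0, 25.0]
clock: 30.33
tool_pos: [0.4421, 0.2664, 0.4105]
orientation: [180.0, 0.0, 25.1]
at [0.4421 0.2664 0.4105] 25.15 clock 30.3333
spin rows 1 x 0.0016
xy 1 x [0.014, -0.0022, 0.0]
z 6 x [0.0, 0.0, 0.1087]
```

```bash
python3 -m creep '[[[0.014,-0.002,0.109,0,1],[0,0,0.109,0,1],[0,0,0.109,0,1],[0,0,0.109,0,1],[0,0,0.109,0,1],[0,0,0.109,0,1],[0,0,0,0,1]]]' | head -4
python3 -m creep '[[[0,0,0.05,0,1],[0,0,0.05,0,1],[0,0,0.05,0,1],[0,0,0,0,1],[0,0,0,0,1]]]' | head -4
python3 plan.py .4445 .268 .247 25 .12
```

```text
clock: 30.92
tool_pos: [0.4441, 0.2646, 0.2761]
orientation: [179.9, 0.4, 24.9]
force: [-1.1, -1.4, 0.2]
clock: 31.33
tool_pos: [0.445, 0.2665, 0.2497]
orientation: [180.0, 0.0, 25.2]
force: [0.4, 0.2, 0.3]
at [0.445  0.2665 0.2497] 25.17 clock 31.3333
spin rows 1 x 0.0019
xy 1 x [0.0009, -0.0076, 0.0]
z 1 x [0.0, 0.0, 0.0135]
```

```bash
python3 -m creep '[[[0,-0.005,0.013,0,1],[0,0,0,0,0],[0,0,0,0,0],[0,0,0,0,0],[0,0,0,0,0],[0,0,0,0,0],[0,0,0,0,0],[0,0,0,0,0]]]'
python3 -m creep '[[[0,0,0,0,0],[0,0,0,0,0],[0,0,0,0,0],[0,0,0,0,0]]]'
```

```text
clock: 32.0
tool_pos: [0.4445, 0.2675, 0.2473]
orientation: [-180.0, -0.0, 25.2]
force: [0.0, 0.4, 0.3]
opening: 0.0468
gripper_force: 0.0
clock: 32.33
tool_pos: [0.4441, 0.2682, 0.2472]
orientation: [-179.9, -0.0, 25.2]
force: [-5.7, 4.4, 0.2]
opening: 0.0318
gripper_force: 30.0
```

```bash
python3 -m creep '[[[0.005,0,-0.05,0,0],[0.013,0,-0.051,0,0],[0.02,0,-0.048,0,0],[0.026,0,-0.045,0,0],[0,0,0,0,0]]]'
python3 -m creep '[[[0.032,0,-0.041,0,0],[0.038,0,-0.036,0,0],[0.042,0,-0.031,0,0],[0.046,0,-0.025,0,0],[0,0,0,0,0]]]'
```

```text
clock: 32.75
tool_pos: [0.4561, 0.2738, 0.2871]
orientation: [-179.9, -0.0, 25.2]
force: [-5.3, 3.6, -0.4]
opening: 0.0319
gripper_force: 30.0
clock: 33.17
tool_pos: [0.485, 0.2873, 0.3132]
orientation: [-180.0, 0.0, 25.2]
force: [-8.0, 2.7, 7.2]
opening: 0.0315
gripper_force: 30.0
```

```bash
python3 -m creep '[[[0.049,0,-0.018,0,0],[0.051,0,-0.011,0,0],[0.052,0,-0.004,0,0],[0.039,0,0.002,0,0],[0.022,0,0.003,0,0],[0,0,0,0,0]]]'
python3 -m creep '[[[0,0,0,0,0],[0,0,0,0,0]]]'
```

```text
clock: 33.67
tool_pos: [0.5238, 0.3053, 0.3188]
orientation: [-180.0, -0.1, 25.2]
force: [-3.6, 2.8, 6.3]
opening: 0.0317
gripper_force: 30.0
clock: 33.83
tool_pos: [0.5233, 0.305, 0.3188]
orientation: [-180.0, -0.1, 25.2]
force: [-1.7, 2.0, 3.8]
opening: 0.0316
gripper_force: 30.0
```

```bash
python3 -m creep '[[[0,0,0,0,1],[0,0,0,0,1],[0,0,0,0,1],[0,0,0,0,1],[0,0,0,0,1],[0,0,0,0,1]]]'
python3 -m creep '[[[0,0,-0.05,0,1],[0,0,-0.1,0,1],[0,0,-0.15,0,1],[0,0,-0.15,0,1],[0,0.2,0,0,1],[0,0.2,0,0,1],[0,0.2,0,0,1],[0,0.2,0,0,1]]]' | head -4
python3 -m creep '[[[0,0.2,0,0,1],[0,0.2,0,0,1],[0,0.2,0,0,1],[0,0.2,0,0,1],[0,0.2,0,0,1],[0,0.2,0,0,1],[0,0,0,0,1],[0,0,0,0,1]]]' | head -4
python3 - <<'E'
from h import *
s=snapshot("scene");t=snapshot("top")
f=lambda p,c,r:cv2.resize(p["frame"][c[1]-r:c[1]+r,c[0]-r:c[0]+r],(400,400),interpolation=cv2.INTER_CUBIC)
cv2.imwrite("pics/end.png",np.hstack([f(s,(350,255),85),f(t,(215,220),100)])[:,:,::-1])
for n in("thin_pack",):
    a=pick(s,n,(306,216));b=pick(t,n,(257,208))
    L=[(p,m) for p,m in((s,a),(t,b)) if m is not None]
    for p,m in L: v,fl=fit([p],[m],.135,[.14,.06,.04],[.532,.0806,(-3,)]);print(n,np.round(v[:2],4),np.rad2deg(v[2]),fl)
for p in(s,t): print([(np.round(d["uv"],1).tolist(),round(d["confidence"],2)) for d in nets.landmark_of(p,"lever_grip")[:4]])
th=0;print(proj(s,[[.5119,.3544,.159]]))
E
```

```text
clock: 34.33
tool_pos: [0.5233, 0.3044, 0.3181]
orientation: [180.0, 0.0, 25.2]
force: [-0.3, -0.3, 0.9]
opening: 0.0664
gripper_force: 0.0
clock: 35.0
tool_pos: [0.5916, 0.1584, 0.4096]
orientation: [-180.0, -0.1, 25.3]
force: [1.7, 0.5, -0.3]
clock: 35.67
tool_pos: [0.6939, -0.0599, 0.4081]
orientation: [-180.0, 0.0, 25.0]
force: [0.7, 1.0, -0.2]
thin_pack [0.531  0.0799] 0.09494555832695302 0.060952887942507306
thin_pack [0.551  0.0622] 13.354244834895287 0.6145613344310412
[([377.7, 273.0], 0.58)]
[([155.3, 210.1], 0.56), ([148.7, 307.3], 0.5)]
[[396.51228301 285.53697433]]
```

View pics/end.png

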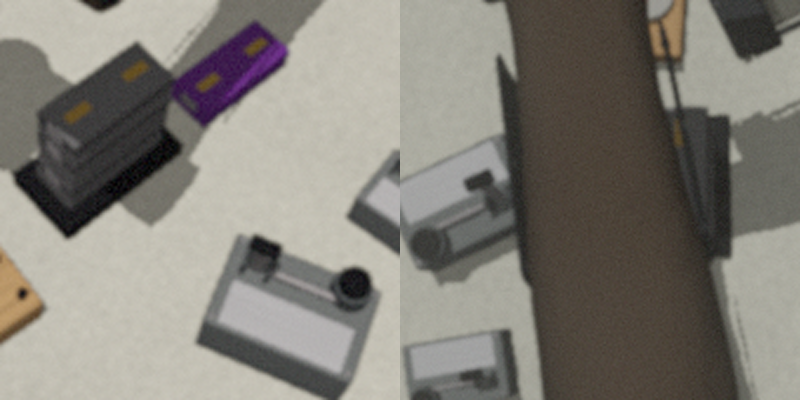

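The lever handle is back at scene (378,273) and top (155,210), its original upright place. The column stands flush, and the arm is clear of everything. Handing in.

```bash
python3 -c "
from h import *
print(workorder.close_job())"
```

```text
the job is handed in; nothing more can be done
None
```

The job is handed in at about 36 s of the 72 s limit; it returned no verdict, but the last camera check showed the thick and thin packs flush on the base pack, the lever fully back up and the arm clear of everything.

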